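# Dab a pickup cover clean and snap it on

## Robot

A 6-joint arm with a two-finger parallel gripper is mounted at the origin on the work surface. World frame = base frame: x ahead of the robot, y to its left, z up, the work surface at z = 0. Lengths are in m, angles in degrees, forces in N, time in s.
With the tool pointing down it reaches from about 0.325 to 0.775 m from the base axis. Payload 5.5 kg.
Tool frame: the origin (TCP) lies at the centre of the arm's flange, where the gripper is bolted on; the fingertips stand 182 mm ahead of it and the grasp point (between the pads) lies 163 mm ahead of it; z points along the fingers, y is the direction in which the jaws open and shut (so a half turn about z gives the same grasp; the last joint's range is limited). The gripper opens to 88 mm and grips with 3 to 60 N. Pads are 20 mm wide; open, the fingers measure 115 mm over their backs; the gripper's body (75 mm by 178 mm) begins 61 mm behind the grasp point.
Start: joints at [-74.41, 5.22, 70.514, -0, 104.267, -3.249], TCP at [0.194, -0.568, 0.405] pointing down, gripper open.
Joint ranges: [-164.24, 164.24], [-49.07, 125.15], [9.68, 141.18], [-86.29, 266.29], [3.28, 154.24], [-151.56, 151.56]. Speed limits (degrees/s): [147.25, 147.25, 172.46, 180, 180, 180].

## Interface

Orientations are given as [roll, pitch, yaw] about the fixed x, y, z axes, in that order (R = Rz(yaw) Ry(pitch) Rx(roll)).
In Python, from station import r gives the robot as it stands. The module is installed in compiled form; this text tells all that it offers. Calls block until the motion is done:
- r.reach(position, orientation): joint-space move of the TCP to a pose.
- r.servo_line(position, rotation=None, speed=0.15): straight line of the TCP; rotation=None keeps the orientation; speed is the mean speed in m/s.
- r.move_joints(angles): joint-space move.
- r.let_go() and r.grab(squeeze=None): open the fingers fully, or close them until they stop; squeeze is the grip in N (None keeps the last).
- r.wait(seconds).
- r.inverse_kinematics(position, orientation): joint angles nearest the present ones, or None.
- r.sense(): the state.
- r.snapshot(name): name is "scene" or "top" or "wrist"; returns a dict with "frame" (420x560x3 uint8, red, green, blue), "fx", "fy", "cx", "cy" (pixels), "R" (3x3) and "t" (3): a world point X has camera coordinates R X + t. Camera axes: x right, y down, z forward; pixel columns grow to the right and rows downward; lengths in m; the calibration is good to about 2 mm. The wrist camera is an equidistant fisheye: a pixel r from the principal point sees the ray r / f radians off the axis. A picture is of the moment at which its call begins. There is no depth.
A pose or a line that the arm cannot do raises r.IKError and nothing moves.
- r.hand_in(): hands the job in, once; it reports no verdict.
The state is a dict: "clock": time; "joints": joint angles; "joint_vel": joint speeds; "joint_torque": joint torques, N m; "tcp_pos": TCP position; "orientation": TCP orientation; "contact_force": force on the tool from outside, world axes, zero at the start; "torque": the same for the moment, N m; "opening": finger opening in m.
Only numpy, scipy, OpenCV 4.12 (cv2) and the standard library are available. Lean on these libraries where they do the work, as an engineer would, in place of code of your own. Each camera call takes 0.05 s, during which the arm holds its last target.

## Task

Pick up the brass pickup cover and push each end in turn squarely against the green felt pad so that the pad gives by some 4 mm, the end with the blue dot first, then turn the cover round and do the other end. Then press the cover down over the black pickup in the aluminium jig (either way round) until both ends snap under the rollers and it sits fully home, and keep pressing with about 12 N so that the sprung plate stays pushed down: finish while still holding it pressed, without letting go. Leave everything else on the bench where it is.

Things in the scene. Friction and masses are not known exactly. Their poses are not given: they have to be found in the camera images.
- cover: Brass pickup cover, a shell open below, 70 mm long (own x), 40 wide (own y), 22 high, walls 3 mm, about 80 g, lying open side down. Origin: centre of underside, z up. The long sides are flat, for gripping. A rounded lip 6 mm high along the foot of each short end stands out 3 mm: 76 mm over the lips. A blue dot, 12 mm across, marks the top at the +x end. Inside: 64 x 34 mm, 19 mm deep.
- dot_end (a point): outermost point of the lip at the cover's dotted end: 38 mm from the cover's centre along its +x, 3 mm above its underside
- plain_end (a point): outermost point of the lip at the cover's plain end: 38 mm along the cover's -x, 3 mm above its underside
- pad_stand: bent steel bracket, fixed to the bench, foot 66 x 80 mm and 8 mm thick, upright 48 mm high; it carries the green felt pad on the side that looks roughly to the robot (its own -x). Origin under it, 30 mm behind the resting pad's face. Nothing stands in front of the pad.
- pad_face (a point): centre of the felt pad's face, 35 mm above the bench; the frame's x points into the pad (away from the robot). The pad is a firm plate 70 mm wide (own y) and 46 mm high (12 to 58 mm above the bench).
- pad (a joint): how far the sprung felt pad is pushed back, in m: 0 at rest, at most 0.010. It yields at about 1 N and then needs 0.6 N more per mm. 0.004 or more is a good dab.
- jig: aluminium snap jig, fixed to the bench: foot 130 x 70 x 10 mm, narrow pedestal 34 mm wide (own y) above it. Origin under its centre, z up; long direction is own x.
- seat (a point): Centre of the steel plate (118 x 36 mm) on the jig where the cover's foot comes to rest, 50 mm above the bench at rest; x along the jig, z up. The cover goes over the black pickup either way round (dot at either end). Beside the jig's long sides nothing is in the way: fingers gripping the cover may reach 25 mm below the seat.
- pickup_top (a point): Middle of the top of the black twin-coil pickup on the seat, 17 mm above the seat; 60 x 30 mm with rounded top edges, so the cover has 2 mm play all round
- roller_a (a point): Middle of the sprung steel roller at the seat's +x end (its twin is at -x), 8 mm thick, lying across 9.5 mm above the seat, 39.5 mm from the middle. The cover's lips meet the rollers when its underside is about 12 mm above the seat; pushed on, the force grows to some 10 to 13 N, then suddenly drops (even pulls down) some 9 mm above the seat, itself sunk about 4 mm by then.
- carriage (a joint): how far the sprung plate with the pickup and rollers is pressed down, in m: 0 at rest, at most 0.006, then solid. It starts to sink at about 4 N and needs 2 N more per mm, so 0.003 means about 10 N; it springs back when let go. seat moves with it.
- tape: Bystander: roll of green masking tape lying flat, 90 mm across, 24 mm high; origin under its centre
- polish_jar: Bystander: amber jar with black cap, 56 mm across, 75 mm high; origin under its centre
- screwdriver: Bystander: blue-handled screwdriver lying down, 190 mm long
- hex_key: Bystander: T-shaped hex key with blue handle lying flat, 120 mm long, 16 mm high
- spare_pickup: Bystander: uncovered white pickup on a steel plate, 74 x 36 mm, 18 mm high; origin under its centre
- sanding_block: Bystander: wood and black sanding block, 120 x 55 mm, 36 mm high; origin under its centre
Mind the look-alikes: they are no part of the job. Several things look just like the cover: the one meant starts farthest to the robot's left.

How it is judged:
By the outcome, as a careful person would: the job done as asked, in the order asked, and still so for the second after the job is handed in, while the arm keeps its last pose, push and grip.
It also fails if it takes over 70 s, if anything falls off the work surface, if the arm or the gripper's body presses on something with over 40 N, if the wrist force passes 120 N, or if a joint passes its speed limit or range.

## Working session

There is one attempt and no reset: what is moved stays moved. The work goes in short steps, each a Python script; the robot and the scene stay as the last script left them, time stands still between calls to the robot, and variables do not carry over. Pictures are saved under pics/ and viewed, and the job is handed in when it is done.

```bash
mkdir -p pics; cat > h.py <<'E'
import numpy as np, cv2, pickle
from station import r
def snap(n,f):
    s=r.snapshot(n); cv2.imwrite(f'pics/{f}.png',s['frame'][:,:,::-1]); pickle.dump(s,open(f'pics/{f}.pkl','wb')); return s
def load(f): return pickle.load(open(f'pics/{f}.pkl','rb'))
def ray(s,u,v,z,fish=False):
    a=np.array([(u-s['cx'])/s['fx'],(v-s['cy'])/s['fy']])
    if fish:
        th=np.hypot(*a); k=np.sin(th)/th if th>1e-9 else 1; d=np.array([a[0]*k,a[1]*k,np.cos(th)])
    else: d=np.array([a[0],a[1],1.])
    R=np.array(s['R']);t=np.array(s['t']); c=-R.T@t; d=R.T@d
    return c+d*(z-c[2])/d[2]
E
python3 - <<'E'
from h import *
for n in('scene','top','wrist'):
    s=snap(n,n+'0'); print(n,s['fx'],s['cx'],s['cy'],(-np.array(s['R']).T@np.array(s['t'])).round(3))
print(r.sense())
E
```

```text
scene 445.5682071310042 284.8925265112565 210.39289445325875 [ 1.51  -0.259  0.866]
top 532.6674478271132 271.2631339555938 209.75569598350862 [ 0.355 -0.037  1.276]
wrist 325.19226210127806 279.0483956432808 205.21246427712106 [ 0.258 -0.546  0.384]
{'clock': 0.15, 'joints': array([-7.44101101e+01,  5.25596158e+00,  7.05645159e+01, -7.51060861e-04,
        1.04265763e+02, -3.24801233e+00]), 'joint_vel': array([ 0.00644408, -0.21435544, -0.25232496, -0.10216904, -0.02634662,
        0.02078801]), 'joint_torque': array([ 1.63994577e-03, -4.47044599e+01, -4.06908166e+01,  6.99607492e-02,
        2.74925202e-02, -1.10179803e-04]), 'tcp_pos': array([ 0.19375543, -0.56792324,  0.40375247]), 'orientation': array([-1.79913857e+02, -4.15921434e-03,  1.88377146e+01]), 'contact_force': array([ 1.14678901,  0.07660517, -0.75816385]), 'torque': array([-0.0060913 ,  0.05998009, -0.01962767]), 'opening': 0.08798868149485022}
```

View pics/top0.png

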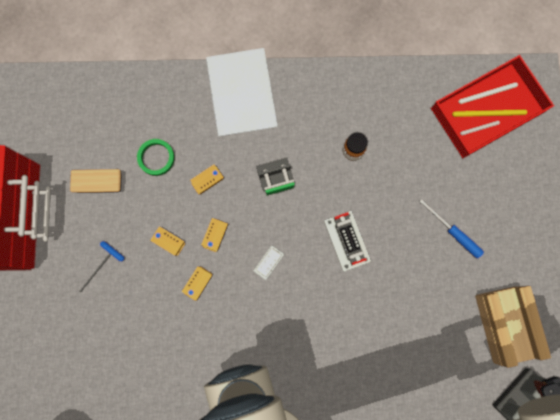

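View pics/scene0.png

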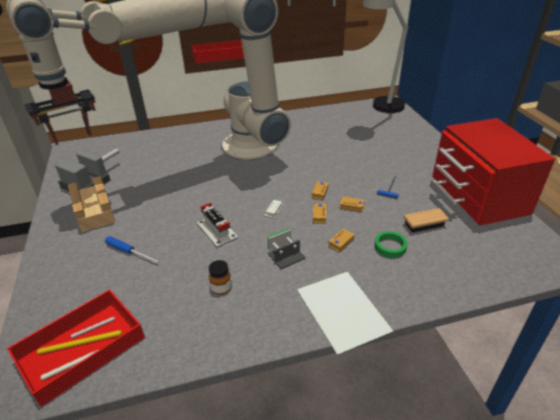

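```bash
python3 - <<'E'
from h import *
s=load('top0'); print(np.round(s['R'],3))
for u,v in((0,0),(280,0),(559,0),(0,419),(559,419)): print(u,v,ray(s,u,v,0).round(3))
E
```

```text
[[-0.011 -1.    -0.014]
 [-0.988  0.013 -0.155]
 [ 0.155  0.012 -0.988]]
0 0 [1.118 0.679 0.   ]
280 0 [ 1.104 -0.05   0.   ]
559 0 [ 1.09  -0.765  0.   ]
0 419 [0.077 0.607 0.   ]
559 419 [ 0.067 -0.669  0.   ]
```

The top view shows +y towards the left, with four covers. The leftmost, at pixel (167,241), is the target. The pad is at (280,187) and the jig at (347,241). I'll zoom in on these next.

```bash
python3 - <<'E'
from h import *
s=load('top0'); f=s['frame'][:,:,::-1]
a=cv2.resize(f[215:310,135:235],None,fx=4,fy=4,interpolation=cv2.INTER_CUBIC)
b=cv2.resize(f[150:275,250:375],None,fx=3.2,fy=3.04,interpolation=cv2.INTER_CUBIC)
cv2.imwrite('pics/z0.png',np.hstack([a,b[:380]]))
hsv=cv2.cvtColor(s['frame'],cv2.COLOR_RGB2HSV)
m=cv2.inRange(hsv,(12,150,120),(28,255,255))
bl=cv2.inRange(hsv,(105,90,60),(130,255,255))
cs,_=cv2.findContours(m,cv2.RETR_EXTERNAL,cv2.CHAIN_APPROX_NONE)
for c in cs:
    if 200<cv2.contourArea(c)<900:
        (u,v),wh,an=cv2.minAreaRect(c); p=ray(s,u,v,.02)
        bx=cv2.boxPoints(((u,v),wh,an)); w=np.array([ray(s,*q,.022) for q in bx])
        print('cover',round(u),round(v),np.round(wh,1),round(an),p.round(4),[np.linalg.norm(w[i]-w[i+1]).round(4) for i in (0,1)])
n,l,st,ce=cv2.connectedComponentsWithStats(bl)
for i in range(1,n):
    if st[i,4]>8: print('blue',ce[i].round(1),st[i,4],ray(s,*ce[i],.022).round(4))
E
```

```text
cover 197 283 [15.6 29.9] 32 [0.3819 0.1532 0.02  ] [np.float64(0.0689), np.float64(0.0368)]
cover 168 241 [29.1 15.2] 32 [0.4807 0.224  0.02  ] [np.float64(0.0357), np.float64(0.0702)]
cover 214 235 [15.6 29.2] 22 [0.4943 0.1137 0.02  ] [np.float64(0.069), np.float64(0.0374)]
cover 207 179 [15.8 29.1] 56 [0.6292 0.1332 0.02  ] [np.float64(0.0701), np.float64(0.0391)]
cover 489 113 [ 5.9 75. ] 88 [ 0.7854 -0.5576  0.02  ] [np.float64(0.1823), np.float64(0.015)]
blue [465.8 241.6] 415 [ 0.4703 -0.478   0.022 ]
blue [111.5 250.7] 179 [0.4588 0.3568 0.022 ]
```

View pics/z0.png

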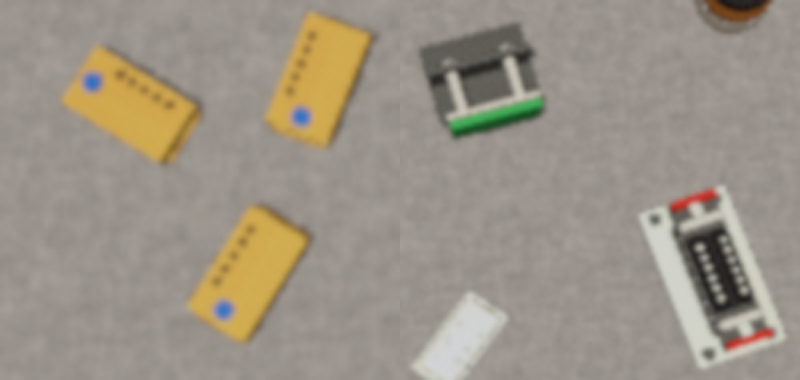

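```bash
python3 - <<'E'
from h import *
s=load('top0')
P=ray(s,281,188,.058);J=ray(s,347,241,.05); print(P,J)
r.reach([J[0]-.068,J[1],.36],[180,0,0]); s=snap('wrist','jig1'); print((-np.array(s['R']).T@np.array(s['t'])).round(3))
r.reach([P[0]-.10,P[1],.36],[180,0,0]); snap('wrist','pad1')
r.reach([.4807-.068*.5,.224-.068*.87,.30],[180,0,60]); snap('wrist','cov1')
print(r.sense())
E
python3 -c "
import cv2,numpy as np
a=[cv2.imread('pics/%s.png'%n)[:,:] for n in('jig1','pad1','cov1')]
b=np.vstack([np.hstack(a[:2]),np.hstack([a[2],a[2]*0])]);cv2.imwrite('pics/m1.png',cv2.resize(b,(800,600)))"
```

```text
[ 0.59729064 -0.04569528  0.058     ] [ 0.47242394 -0.19603804  0.05      ]
[ 0.472 -0.196  0.341]
{'clock': 3.525, 'joints': array([ 1.59948816e+01, -1.39368381e+01,  9.92336471e+01, -3.44909809e-02,
        9.46297719e+01,  4.62100760e+01]), 'joint_vel': array([-0.29190556,  0.15478244, -0.35429636,  0.0645108 , -0.0666372 ,
       -0.14658769]), 'joint_torque': array([ 5.75872734e-01, -3.00690973e+01, -4.03187835e+01,  9.92735568e-02,
       -3.18873161e-02, -5.72282428e-03]), 'tcp_pos': array([0.44730605, 0.16348452, 0.30070744]), 'orientation': array([ 1.79924378e+02, -2.92125571e-02,  5.97820188e+01]), 'contact_force': array([-0.30585574, -0.22942654,  0.96904108]), 'torque': array([ 0.00288902, -0.00818213, -0.00349618]), 'opening': 0.08773147349694199}
```

View pics/m1.png

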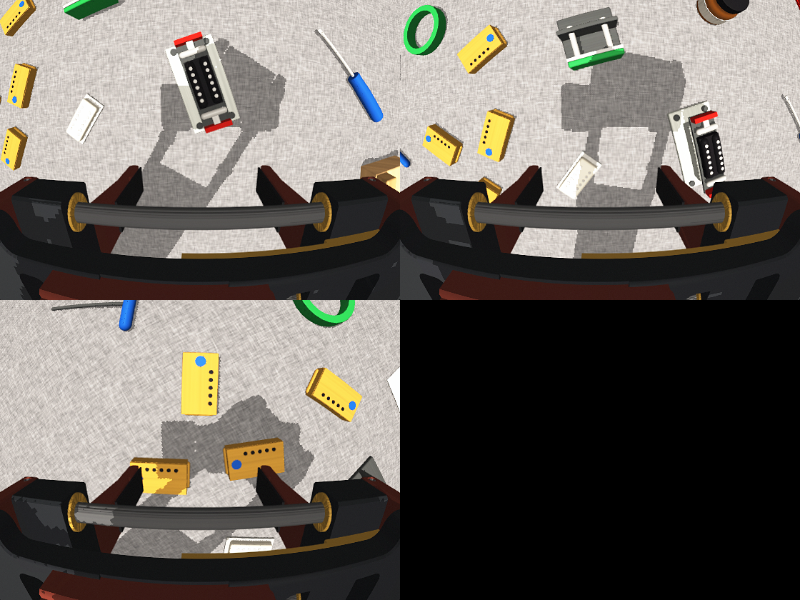

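The wrist views show the target cover at about (280,116) in cov1, dot up. They also show the jig at about (285,115) in jig1 and the green pad at about (273,77) in pad1. I'll project the contours to world next.

```bash
python3 - <<'E'
from h import *
def rect(f,m,z,amin=100):
    s=load(f); cs,_=cv2.findContours(m,cv2.RETR_EXTERNAL,cv2.CHAIN_APPROX_NONE)
    for c in cs:
        if cv2.contourArea(c)<amin: continue
        w=np.array([ray(s,u,v,z,True)[:2] for u,v in c[:,0]])
        ce,wh,an=cv2.minAreaRect((w*1000).astype(np.float32)); mu=c[:,0].mean(0)
        print(f,'px',mu.round(),'c',np.round(ce,1),'wh',np.round(wh,1),'ang',round(an,1),'area',cv2.contourArea(c))
H=lambda f:cv2.cvtColor(load(f)['frame'],cv2.COLOR_RGB2HSV)
h=H('cov1'); m=cv2.inRange(h,(15,120,150),(32,255,255))
b=cv2.inRange(h,(95,100,100),(125,255,255)); 
k=np.zeros_like(m);k[50:180,230:330]=255
rect('cov1',cv2.morphologyEx(m,cv2.MORPH_CLOSE,np.ones((5,5)))&k,.022); rect('cov1',b&k,.022,30)
h=H('jig1');k=np.zeros_like(h[:,:,0]);k[30:200,215:350]=255
rect('jig1',cv2.inRange(h,(0,0,0),(180,255,45))&k,.067,200)
rect('jig1',(cv2.inRange(h,(0,150,120),(6,255,255))|cv2.inRange(h,(174,150,120),(180,255,255)))&k,.06,50)
h=H('pad1');k=np.zeros_like(m);k[30:120,200:330]=255
g=cv2.inRange(h,(50,120,60),(80,255,255))&k
rect('pad1',g,.058)
for n in('top0',):
    pass
f=load('pad1');print('padcam',(-np.array(f['R']).T@f['t']).round(3),np.round(f['R'],3).tolist())
a=[cv2.resize(load('pad1')['frame'][0:110,200:330],(400,338),interpolation=2),cv2.resize(load('jig1')['frame'][30:200,215:350],(400,504),interpolation=2)[:,:]]
o=np.zeros((504,800,3),np.uint8);o[:338,:400]=a[0];o[:,400:]=a[1];cv2.imwrite('pics/z1.png',o[:,:,::-1])
E
```

```text
cov1 px [279. 117.] c [485.2 226.8] wh [70.7 39.9] ang 58.2 area 4299.0
cov1 px [280.  85.] c [498.3 248.4] wh [10.5 11. ] ang 59.8 area 144.5
jig1 px [285. 115.] c [ 480.2 -200.8] wh [58.7 29.7] ang 19.4 area 2341.0
jig1 px [306. 176.] c [ 426.9 -219.6] wh [ 6.4 34.5] ang 18.2 area 235.5
jig1 px [263.  54.] c [ 534.4 -182.3] wh [ 6.8 34.8] ang 19.4 area 245.0
pad1 px [275.  82.] c [601.3 -42.7] wh [11.9 69.1] ang 15.2 area 938.5
padcam [ 0.565 -0.046  0.34 ] [[-0.001, -1.0, 0.001], [-0.969, 0.001, 0.247], [-0.247, -0.001, -0.969]]
```

View pics/z1.png

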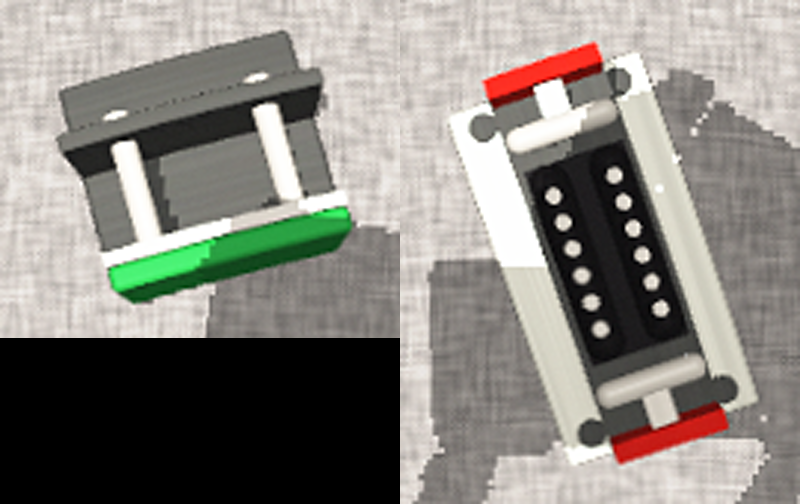

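```bash
python3 - <<'E'
from h import *
c=np.array([.4852,.2268]); a=np.radians(238.3)
r.reach([c[0]-.068*np.cos(a),c[1]-.068*np.sin(a),.30],[180,0,238.3-360]); s=snap('wrist','cov2')
h=cv2.cvtColor(s['frame'],cv2.COLOR_RGB2HSV)
m=cv2.morphologyEx(cv2.inRange(h,(15,120,150),(32,255,255)),cv2.MORPH_CLOSE,np.ones((5,5)))
b=cv2.inRange(h,(95,100,100),(125,255,255))
for m in(m,b):
  for k in cv2.findContours(m,cv2.RETR_EXTERNAL,cv2.CHAIN_APPROX_NONE)[0]:
    if cv2.contourArea(k)<60: continue
    w=np.array([ray(s,u,v,.022,True)[:2] for u,v in k[:,0]])*1000
    ce,wh,an=cv2.minAreaRect(w.astype(np.float32)); print(k[:,0].mean(0).round(),np.round(ce,1),np.round(wh,1),round(an,1))
print(r.sense()['clock'])
E
```

```text
[258. 343.] [610.5 389.5] [48.3 19.8] 68.6
[199. 328.] [653.5 348. ] [33.1 12.2] 24.6
[460. 300.] [415.6 468. ] [59. 12.] 66.7
[ 98. 300.] [733.2 271.3] [59.1 11.7] 49.8
[ 96. 135.] [630.6 138.4] [40.7 80.4] 33.8
[280. 122.] [485.3 227.2] [69.6 40. ] 58.2
[336.   6.] [394.8 168.4] [15.1 73.4] 62.7
[196.  23.] [497.1 116.3] [43.1 74.2] 66.7
[381. 219.] [454.2 341.3] [34.7 15.3] 51.8
[280. 154.] [498.8 248.6] [11.1 11. ] 31.7
[ 64. 122.] [648.1 113. ] [10.5 10. ] 55.1
[222.  13.] [475.9 124.4] [11.  10.7] 59.5
6.075
```

View pics/cov2.png

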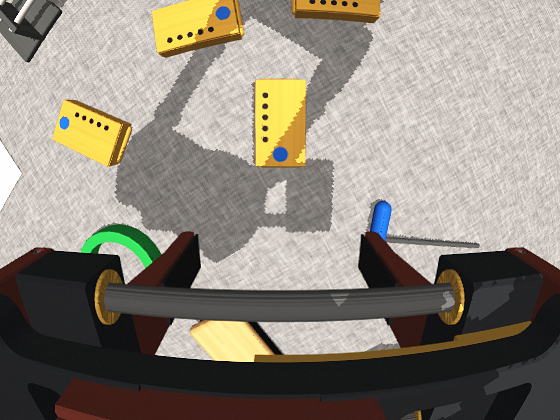

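```bash
python3 - <<'E'
from h import *
c=[.4852,.2270]
r.reach([*c,.26],[180,0,58.2]); r.servo_line([*c,.187],speed=.08)
s=r.sense();print(s['tcp_pos'],s['orientation'],s['contact_force'])
r.grab(45); s=r.sense();print(s['opening'],s['contact_force'],s['clock'])
r.servo_line([*c,.27],speed=.1); s=r.sense();print(s['opening'],s['tcp_pos'],s['contact_force'])
snap('wrist','held1'); snap('scene','sc1')
E
```

```text
[0.48547162 0.22709949 0.18774305] [ 1.79955758e+02 -5.86052863e-02  5.81995599e+01] [-0.16071456  0.37919981  0.97538361]
0.039784947240222 [ 0.12153137 -0.45598549  0.47791437] 10.5333
0.039753786176983955 [0.4850126  0.22692975 0.26909171] [-0.10929243  0.43653428 -0.86526977]
```

View pics/held1.png

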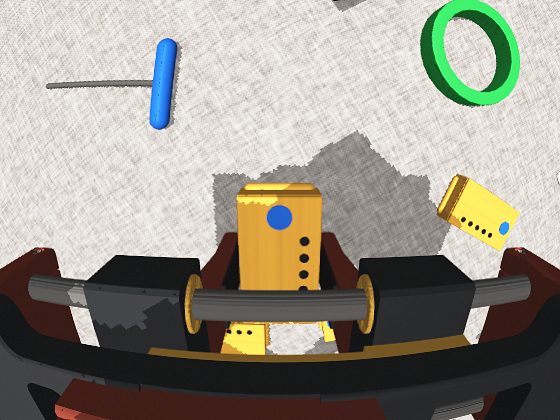

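```bash
cat >> h.py <<'E'
PY=15.2; PF=np.array([.5994,-.0432])
def F(n=6):
    L=[]
    for _ in range(n): r.wait(.03); L.append(r.sense()['contact_force'])
    return np.mean(L,0)
def padpos(gap,z=.219):
    d=np.array([np.cos(np.radians(PY)),np.sin(np.radians(PY))]); p=PF-d*(.038+gap); return [p[0],p[1],z]
PD=np.array([np.cos(np.radians(PY)),np.sin(np.radians(PY)),0])
E
python3 - <<'E'
from h import *
s=load('held1'); print(ray(s,279,217,.2691-.187+.022,True))
r.reach(padpos(.06,.26),[180,0,PY]); snap('wrist','pre1')
r.servo_line(padpos(.015),speed=.08); r.wait(.2)
f0=F(); print(f0,r.sense()['tcp_pos'],r.sense()['orientation'],r.sense()['clock']); snap('wrist','pre2');snap('top','pre2t');snap('scene','pre2s')
E
```

```text
[0.49846537 0.24814296 0.1041    ]
[ 0.11973466 -0.2347607  -0.41670787] [ 0.54820226 -0.05715088  0.21925852] [ 1.79987851e+02 -2.29230869e-02  1.51951528e+01] 14.1167
```

View pics/pre2.png

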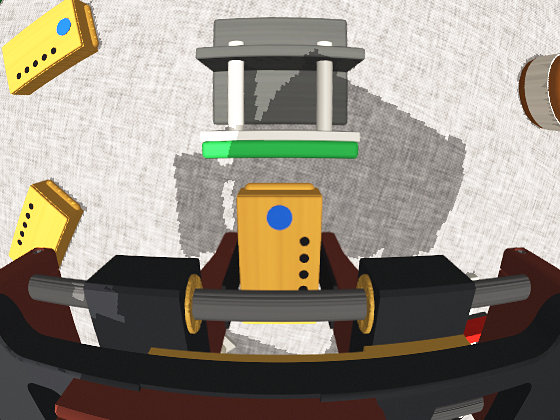

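```bash
python3 - <<'E'
from h import *
a=cv2.resize(load('pre2s')['frame'][200:290,240:340],(400,360),interpolation=2);b=cv2.resize(load('pre2t')['frame'][140:230,230:330],(400,360),interpolation=2)
cv2.imwrite('pics/z2.png',np.hstack([a,b])[:,:,::-1])
E
```

```text
(no output)
```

View pics/z2.png

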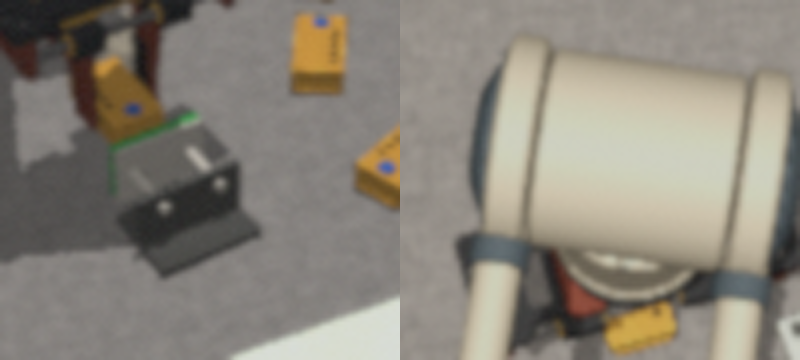

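The pad is square to the held cover. Its front edge is level at row 158, columns 203–357, so its centre is 280, against the dot at 279. Now the push.

```bash
python3 - <<'E'
from h import *
s=load('pre2'); e=ray(s,280,158,.057,True); print('face gap est',(e-np.array([*PF,0]))@PD)
f0=F(3)
for g in np.arange(8,-12,-1.)/1000:
    r.servo_line(padpos(g),speed=.02); f=F(3)-f0; q=r.sense()
    print(round(g*1000,1),(-f@PD).round(2),f.round(2),((q['tcp_pos'][:2]-PF)@PD[:2]).round(4),round(q['clock'],2))
    if -f@PD>3.6: break
snap('wrist','dab1')
E
```

```text
face gap est 9.022376427778814e-05
8.0 -0.18 [ 0.21 -0.08  0.48] -0.046 14.97
7.0 -0.13 [-0.03  0.61  0.65] -0.045 15.32
6.0 0.24 [-0.32  0.25  0.24] -0.044 15.67
5.0 0.31 [-0.4   0.32  0.64] -0.043 16.02
4.0 -0.19 [ 0.21 -0.05  0.46] -0.042 16.37
3.0 0.37 [-0.52  0.5   0.82] -0.041 16.72
2.0 -0.12 [ 0.18 -0.2   0.07] -0.04 17.07
1.0 0.04 [-0.1   0.19 -0.23] -0.039 17.42
0.0 0.65 [-0.51 -0.6   0.87] -0.038 17.77
-1.0 1.77 [-1.85  0.06  1.38] -0.0371 18.12
-2.0 2.26 [-2.16 -0.66  0.9 ] -0.036 18.47
-3.0 2.93 [-2.77 -0.98  1.46] -0.035 18.82
-4.0 3.67 [-3.43 -1.38  1.41] -0.034 19.17
```

View pics/dab1.png

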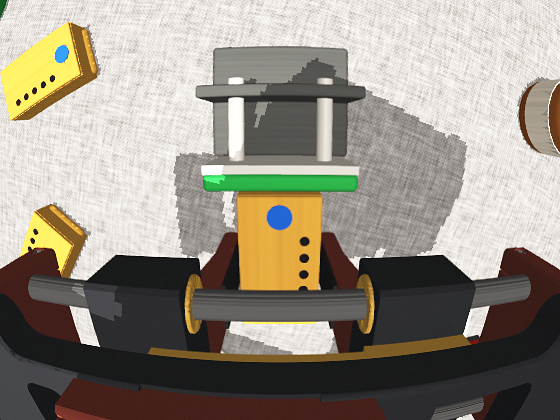

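```bash
python3 - <<'E'
from h import *
r.servo_line(padpos(-.0050),speed=.02); r.wait(.2); f=F(3); print(f,-f@PD)
snap('wrist','dab1b')
r.servo_line(padpos(.06),speed=.12); r.servo_line(padpos(.06,.25),speed=.12)
print(r.sense()['joints'].round(1))
j=r.inverse_kinematics(padpos(.06,.25),[180,0,PY-180]); print(np.round(j,1) if j is not None else j)
r.reach(padpos(.06,.25),[180,0,PY-180]); print(r.sense()['joints'].round(1))
r.servo_line(padpos(.012),speed=.1); r.wait(.2); f0=F(4); print(f0)
for g in [.006,.003,.001,0,-.001,-.002,-.003,-.004,-.005]:
    r.servo_line(padpos(g),speed=.02); f=F(3)-f0; q=r.sense()
    print(round(g*1000,1),(-f@PD).round(2),f.round(2),((q['tcp_pos'][:2]-PF)@PD[:2]).round(4),round(q['clock'],2))
    if -f@PD>4.3: break
r.wait(.2); snap('scene','dab2s'); snap('wrist','dab2'); print(r.sense()['orientation'],r.sense()['opening'])
E
```

```text
[-3.15093831 -1.29814798  0.9095339 ] 3.381067792883716
[-11.6  -7.3  98.6   0.   88.7  63.2]
[ -11.6   -7.4   98.7    0.    88.7 -116.8]
[ -11.6   -7.4   98.7    0.    88.7 -116.8]
[-0.063722   -0.01309322 -0.80310267]
6.0 -0.15 [0.15 0.01 0.3 ] -0.044 25.18
3.0 -0.01 [ 0.11 -0.36  0.43] -0.041 25.57
1.0 0.6 [-0.59 -0.12  0.22] -0.0391 25.93
0 1.49 [-1.5  -0.18  0.45] -0.0381 26.27
-1.0 2.56 [-2.38 -1.03  0.59] -0.0371 26.62
-2.0 2.78 [-2.6  -1.03  0.76] -0.036 26.98
-3.0 3.57 [-3.38 -1.16  0.71] -0.035 27.32
-4.0 4.28 [-4.04 -1.45  0.69] -0.034 27.68
-5.0 4.74 [-4.55 -1.35  1.14] -0.033 28.02
[-1.79999930e+02 -6.05728483e-03 -1.64802210e+02] 0.03944619729798396
```

```bash
python3 - <<'E'
from h import *
a=cv2.resize(load('dab2s')['frame'][200:290,240:340],(400,360),interpolation=2);b=cv2.resize(load('dab2')['frame'],(400,300))
o=np.zeros((360,800,3),np.uint8);o[:,:400]=a;o[:300,400:]=b
cv2.imwrite('pics/z3.png',o[:,:,::-1])
E
```

```text
(no output)
```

View pics/z3.png

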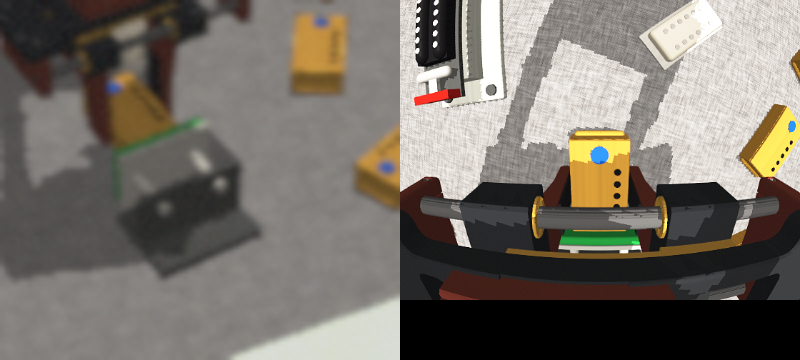

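```bash
python3 - <<'E'
from h import *
for n in('pre2','dab1','dab1b'):
    s=load(n); h=cv2.cvtColor(s['frame'],cv2.COLOR_RGB2HSV); g=cv2.inRange(h,(50,120,60),(80,255,255)); g[:, :210]=0; g[:,350:]=0
    v,u=np.nonzero(g[100:230]); v+=100
    a=[(ray(s,u0,v[u==u0].min()-.5,.058,True)[:2]-PF)@PD[:2]*1000 for u0 in range(240,345,5)]
    w=s['frame'][:,300,:].astype(int)
    # upright fixed-edge reference: bracket rear
    print(n,np.median(a).round(2),np.std(a).round(2))
E
```

```text
pre2 7.96 0.21
dab1 11.91 0.04
dab1b 12.93 0.04
```

Dab 1 moved the pad 4.97 mm by image, and dab 2's force of about 4.7 N means about 6 mm. Now to the jig.

```bash
python3 - <<'E'
from h import *
J=[.4805,-.2009]
r.servo_line(padpos(.06),speed=.12); r.servo_line(padpos(.06,.29),speed=.15)
r.reach([*J,.30],[180,0,-160.8]); r.wait(.2)
q=r.sense(); print(q['tcp_pos'],q['orientation'],q['joints'].round(1),q['opening'],q['clock'])
s=snap('wrist','j2'); snap('scene','j2s')
print(ray(s,279,217,.3-.187+.022,True)-q['tcp_pos'])
E
```

```text
[ 0.4807955  -0.1997622   0.29947112] [ 1.79954548e+02 -1.78906378e-02 -1.60704894e+02] [ -26.3   -6.8   93.     0.    93.8 -135.6] 0.03980622443273848 30.4417
[-0.02231661 -0.00743595 -0.16447112]
```

View pics/j2.png

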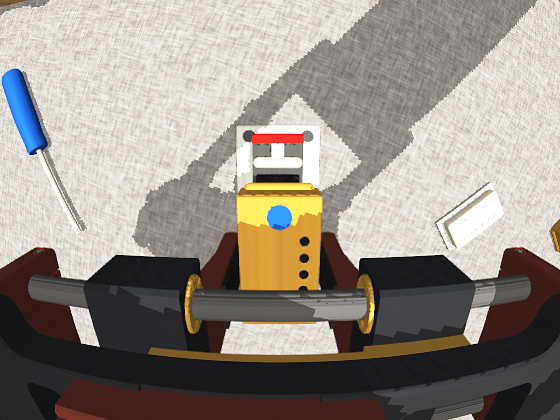

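```bash
python3 - <<'E'
from h import *
s=load('j2'); q=r.sense(); print(q['tcp_pos'],q['orientation'][2])
h=cv2.cvtColor(s['frame'],cv2.COLOR_RGB2HSV); m=(cv2.inRange(h,(0,150,120),(6,255,255))|cv2.inRange(h,(174,150,120),(180,255,255)))
k=np.zeros_like(m);k[120:160,235:320]=255
c=max(cv2.findContours(m&k,cv2.RETR_EXTERNAL,cv2.CHAIN_APPROX_NONE)[0],key=cv2.contourArea)
w=np.array([ray(s,u,v,.06,True)[:2] for u,v in c[:,0]])*1000
ce,wh,an=cv2.minAreaRect(w.astype(np.float32)); print(np.round(ce,1),np.round(wh,1),an)
a=np.radians(19.2); d=np.array(ce)-[480.5,-200.9]; print('along',d@[np.cos(a),np.sin(a)],'across',d@[-np.sin(a),np.cos(a)])
for _ in range(5): r.wait(.05); print(r.sense()['tcp_pos'].round(4))
E
```

```text
[ 0.48080894 -0.19988457  0.29981448] -160.70184817412974
[ 427.8 -219. ] [ 6.2 34.4] 19.22063636779785
along -55.748686609087216 across 0.2728004523526343
[ 0.4808 -0.2     0.2999]
[ 0.4807 -0.2002  0.3   ]
[ 0.4807 -0.2004  0.3   ]
[ 0.4806 -0.2005  0.3001]
[ 0.4806 -0.2006  0.3001]
```

```bash
python3 - <<'E'
from h import *
J=[.4804,-.2008]
r.servo_line([*J,.275],[180,0,-160.8],speed=.06); r.wait(.4); f0=F(5); print(f0,r.sense()['tcp_pos'])
z=.270
while z>.2335:
    r.servo_line([*J,z],speed=.03); f=F(2)-f0; q=r.sense()
    print(round(z,4),f.round(2),q['tcp_pos'].round(4),(q['torque']).round(2),round(q['clock'],2))
    if np.hypot(f[0],f[1])>5 or f[2]>17 or (z>.2525 and f[2]>4): print('stop');break
    z-=.003 if z>.2535 else .0015
snap('wrist','p1'); print(r.sense()['opening'])
E
```

```text
[-0.07054911 -0.08933718 -0.71180253] [ 0.48041404 -0.20080449  0.27508637]
0.27 [-0.06  0.33  0.11] [ 0.4804 -0.2008  0.2698] [ 0.06 -0.1  -0.08] 32.31
0.267 [0.27 0.26 0.27] [ 0.4804 -0.2008  0.2669] [ 0.06 -0.16 -0.04] 32.62
0.264 [-0.03 -0.31  0.31] [ 0.4804 -0.2008  0.2639] [ 0.09 -0.18  0.01] 32.94
0.261 [ 0.44 -0.08 -0.06] [ 0.4804 -0.2008  0.2609] [ 0.1  -0.15 -0.02] 33.26
0.258 [-0.05  0.09 -0.03] [ 0.4804 -0.2008  0.2579] [ 0.11 -0.17  0.01] 33.58
0.255 [-0.34  0.18 -0.51] [ 0.4804 -0.2008  0.2549] [ 0.11 -0.11  0.02] 33.89
0.252 [ 0.64 -0.02 -0.39] [ 0.4804 -0.2008  0.2519] [ 0.07 -0.18 -0.  ] 34.21
0.2505 [-0.76  0.15 -0.32] [ 0.4804 -0.2008  0.2505] [ 0.07 -0.12 -0.02] 34.52
0.249 [-1.2   0.21  3.98] [ 0.4805 -0.2009  0.2496] [ 0.12 -0.04 -0.02] 34.84
0.2475 [-2.44 -0.35  6.38] [ 0.4805 -0.2009  0.2482] [ 0.13  0.06 -0.01] 35.16
0.246 [-2.64  0.52  7.69] [ 0.4805 -0.2009  0.2472] [0.26 0.16 0.04] 35.48
0.2445 [-3.49  1.27 10.16] [ 0.4806 -0.2009  0.2461] [0.34 0.12 0.07] 35.79
0.243 [-3.57  0.99 11.52] [ 0.4806 -0.201   0.2451] [0.36 0.2  0.09] 36.11
0.2415 [-4.92  0.66 13.47] [ 0.4806 -0.2011  0.2439] [0.21 0.4  0.03] 36.42
0.24 [-2.14 -0.89 -2.89] [ 0.4798 -0.2008  0.2383] [-0.18  0.41 -0.02] 36.74
0.2385 [-4.23 -0.84 -1.75] [ 0.4802 -0.2007  0.2379] [-0.09  0.64  0.02] 37.06
0.237 [-4.92 -0.24  0.03] [ 0.4803 -0.2008  0.237 ] [-0.06  0.67  0.  ] 37.38
0.2355 [-7.07  0.2   4.88] [ 0.4804 -0.2008  0.2365] [0.16 1.05 0.01] 37.69
stop
0.039854736045722185
```

View pics/p1.png

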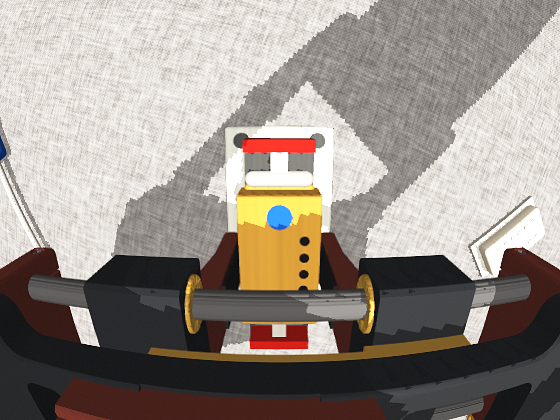

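Contact and the snap both came where expected: 12 mm above the seat, then a drop from 13.5 N to −2.9 N. There's a 7 N lateral force along the jig, so I'll shift along −x to relieve it before pressing on.

```bash
python3 - <<'E'
from h import *
J=np.array([.4804,-.2008]); a=np.radians(19.2); d=np.array([np.cos(a),np.sin(a)]); f0=np.array([-.07,-.09,-.71])
for k in (.4,.8,1.2,1.6,2.0):
    p=J-d*k/1000; r.servo_line([*p,.2365],speed=.01); f=F(4)-f0; q=r.sense()
    print(k,f.round(2),'along',(f[:2]@d).round(2),q['tcp_pos'].round(4),q['torque'].round(2),round(q['clock'],2))
    if f[:2]@d>-1.5: break
E
```

```text
0.4 [-4.1  -0.39  3.21] along -4.0 [ 0.4801 -0.201   0.237 ] [-0.02  0.67 -0.03] 38.13
0.8 [-2.1  -0.47  3.44] along -2.13 [ 0.4799 -0.2011  0.2369] [0.04 0.19 0.02] 38.52
1.2 [-0.79 -0.18  4.06] along -0.81 [ 0.4795 -0.2012  0.2367] [-0.04 -0.05 -0.05] 38.9
```

```bash
python3 - <<'E'
from h import *
J=np.array([.4804,-.2008]); a=np.radians(19.2); d=np.array([np.cos(a),np.sin(a)]); f0=np.array([-.07,-.09,-.71])
p=J-d*.0012; z=.2357
while z>.228:
    r.servo_line([*p,z],speed=.01); r.wait(.1); f=F(4)-f0; q=r.sense()
    print(round(z,4),f.round(2),'along',(f[:2]@d).round(2),q['tcp_pos'].round(4),q['torque'].round(2),round(q['clock'],2))
    if f[2]>11.7: break
    z-=.0008 if f[2]<10 else .0004
r.wait(.5);f=F(5)-f0;print(f.round(2),r.sense()['opening'])
snap('wrist','p2'); snap('scene','p2s'); snap('top','p2t')
b=cv2.resize(load('p2s')['frame'][180:260,170:270],(400,320),interpolation=2);w=cv2.resize(load('p2')['frame'][100:380,180:380],(400,560),interpolation=2)
o=np.zeros((560,800,3),np.uint8);o[:320,:400]=b;o[:,400:]=w;cv2.imwrite('pics/z4.png',o[:,:,::-1])
E
```

```text
0.2357 [-0.07 -0.5   5.72] along -0.23 [ 0.4794 -0.2012  0.2361] [-0.02 -0.12 -0.03] 39.38
0.2349 [-0.72 -0.4   6.82] along -0.81 [ 0.4794 -0.2012  0.2355] [ 0.07 -0.02  0.01] 39.87
0.2341 [-0.97  0.43  8.12] along -0.77 [ 0.4794 -0.2012  0.2349] [ 0.09  0.11 -0.03] 40.35
0.2333 [-1.69  0.39  8.91] along -1.47 [ 0.4794 -0.2012  0.2343] [ 0.21  0.24 -0.01] 40.83
0.2325 [-2.07  0.26 10.3 ] along -1.87 [ 0.4794 -0.2012  0.2338] [ 0.2   0.29 -0.05] 41.32
0.2321 [-2.41  0.64 10.54] along -2.07 [ 0.4794 -0.2012  0.2335] [ 0.21  0.34 -0.04] 41.8
0.2317 [-2.61  0.9  11.11] along -2.17 [ 0.4794 -0.2012  0.2332] [ 0.24  0.37 -0.02] 42.28
0.2313 [-3.12  0.87 11.85] along -2.66 [ 0.4794 -0.2012  0.2329] [ 0.29  0.44 -0.04] 42.77
[-3.01  0.87 11.92] 0.039616874265124245
```

View pics/z4.png

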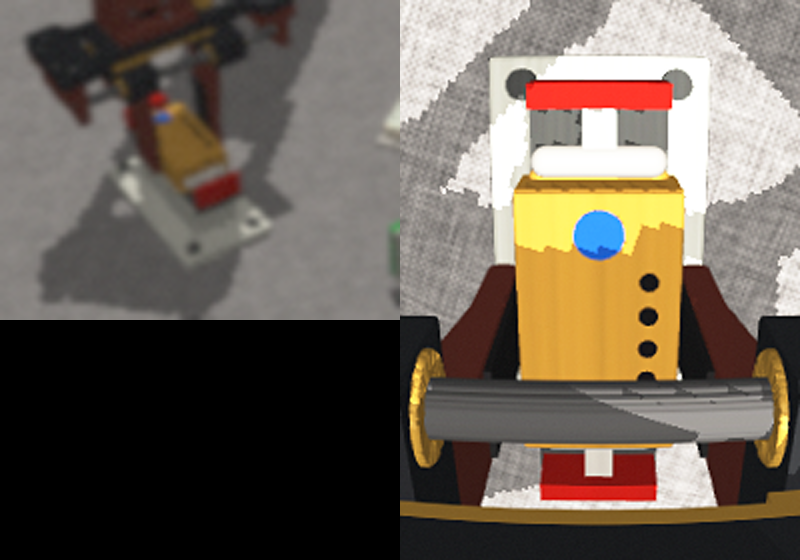

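Pressed at 11.9 N, with a stiffness of about 1.9 N/mm, so it's on the carriage spring. Next I check that the cover hasn't pitched in the grip by comparing its image position before and after.

```bash
python3 - <<'E'
from h import *
for n in('held1','j2','p1','p2'):
    s=load(n); h=cv2.cvtColor(s['frame'],cv2.COLOR_RGB2HSV)
    b=cv2.inRange(h,(95,100,100),(125,255,255)); b[:190]=0;b[245:]=0;b[:,:255]=0;b[:,305:]=0
    M=cv2.moments(b,True); 
    # bottom edge of brass below the bar, and top edge
    br=cv2.inRange(h,(12,100,60),(35,255,255)); rows=[]; tops=[]
    for u in range(250,310,6):
        c=np.nonzero(br[300:340,u])[0]; rows.append(300+c.max() if len(c) else -1)
        c=np.nonzero(br[175:215,u])[0]; tops.append(175+c.min() if len(c) else -1)
    print(n,(M['m10']/M['m00'],M['m01']/M['m00'],M['m00']),rows,tops)
a=[cv2.resize(load(n)['frame'][170:345,225:335],(260,414),interpolation=2) for n in('held1','j2','p2')]
cv2.imwrite('pics/z5.png',np.hstack(a)[:,:,::-1])
E
```

```text
held1 (279.0, 217.1761006289308, 477.0) [np.int64(339), np.int64(339), np.int64(339), np.int64(339), np.int64(323), np.int64(323), np.int64(323), np.int64(323), np.int64(323), np.int64(323)] [np.int64(183), np.int64(183), np.int64(183), np.int64(183), np.int64(183), np.int64(183), np.int64(183), np.int64(183), np.int64(183), np.int64(183)]
j2 (279.0125, 217.18125, 480.0) [np.int64(323), np.int64(323), np.int64(323), np.int64(323), np.int64(323), np.int64(323), np.int64(323), np.int64(323), np.int64(323), np.int64(323)] [np.int64(183), np.int64(182), np.int64(182), np.int64(182), np.int64(182), np.int64(182), np.int64(182), np.int64(182), np.int64(182), np.int64(183)]
p1 (278.98340248962654, 217.16597510373444, 482.0) [np.int64(323), np.int64(323), np.int64(323), np.int64(323), np.int64(323), np.int64(323), np.int64(323), np.int64(323), np.int64(323), np.int64(323)] [np.int64(187), np.int64(187), np.int64(187), np.int64(187), np.int64(187), np.int64(187), np.int64(187), np.int64(187), np.int64(187), np.int64(187)]
p2 (278.99170124481327, 217.17427385892117, 482.0) [np.int64(323), np.int64(323), np.int64(323), np.int64(323), np.int64(323), np.int64(323), np.int64(323), np.int64(323), np.int64(323), np.int64(323)] [np.int64(188), np.int64(189), np.int64(189), np.int64(189), np.int64(189), np.int64(189), np.int64(189), np.int64(189), np.int64(189), np.int64(189)]
```

View pics/z5.png

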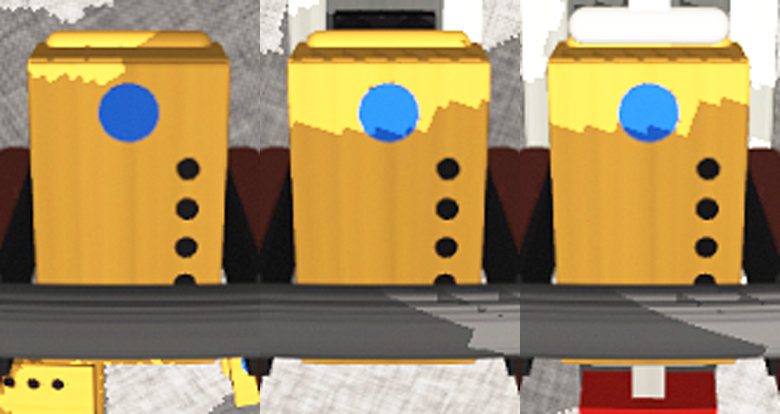

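```bash
python3 - <<'E'
from h import *
q=r.sense();print(q['orientation'],q['tcp_pos'],q['contact_force'],q['opening'],q['clock'])
r.hand_in()
E
```

```text
[-1.79946831e+02  6.15415696e-02 -1.60796373e+02] [ 0.47940577 -0.20118984  0.23290955] [-2.7975167   0.26901598 11.00976939] 0.03964766141850392 43.5833
the job is handed in; nothing more can be done
```

I gripped the cover farthest to the robot's left and dabbed both ends on the pad. I then snapped it over the pickup and handed in at 43.6 s, still pressing.

- **Dot end on the pad:** it went first and square, and the pad gave about 5.0 mm in the wrist image. The force fits that: about 3.7 N at 4 mm, with the single reading at full depth a little lower (3.4 N).
- **Plain end on the pad:** after the half turn, force reached 4.7 N, which works out to about 6 mm by the pad's spring rate. The arm's travel past contact also gives about 6 mm. I did not measure this dab in an image, because the pad was mostly hidden.
- **Snap:** the lips met the rollers about 12 mm above the seat. Force rose to 13.5 N, then dropped suddenly to −2.9 N.
- **Side force:** a push of about 7 N along the jig showed up after the snap. I shifted the cover 1.2 mm to relieve it before pressing on; about 2.7 N remained at the end.
- **Final hold:** about 12 N downward, which puts the plate roughly 4 mm down. The arm height agrees with the cover being fully home to within 1 mm.
- **Cover level:** the cover had not shifted in the grip (the dot moved by under 0.1 px), so it sits level. The roller over the dot-end lip is visible. The one at the plain end was hidden by the gripper, so that end's snap is inferred from the cover being level.

The arm touched only the target cover, the pad and the jig. I took no separate final picture to check the bystander items.

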